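# Switch on the homework table in order

## Task

Switch on the homework table from its loose rocker switches: with a fingertip press the white-dot end of the red one (main power) fully down, then the yellow one (lamp), then the blue one (tablet charger), so that each stays on. Leave the green one (speaker) off. Do not pick up or shove any switch, and leave the other things on the table where they are.

Things in the scene. Friction and masses are not known exactly. Their poses are not given: they have to be found in the camera images.
- switch_red: red switch (main power): a loose white housing 92 x 60 x 22 mm (x, y, z), 0.3 to 0.5 kg, standing on rubber feet, with one red rocker 60 x 40 x 8 mm on top. Origin: centre of the underside, on the table; x runs along the housing and the rocker, z up. The rocker pivots about a line along y, 31 mm above the table over the origin; its white dot is at the -x end
- rocker_red (a joint): red rocker, rad: 0 = off (dot end up, tilted 0.2 rad), 0.4 = on (dot end fully down, tilted 0.2 rad the other way). No spring: it stays where it is left; 2 to 5 N near the dot moves it
- dot_red (a point): the white dot (16 mm across) on top of the red rocker, 22 mm from its pivot: the place to press. 39 mm above the table when off, 31 mm when on; it moves with the rocker
- switch_yellow: yellow switch (desk lamp): a loose white housing 92 x 60 x 22 mm (x, y, z), 0.3 to 0.5 kg, standing on rubber feet, with one yellow rocker 60 x 40 x 8 mm on top. Origin: centre of the underside, on the table; x runs along the housing and the rocker, z up. The rocker pivots about a line along y, 31 mm above the table over the origin; its white dot is at the -x end
- rocker_yellow (a joint): yellow rocker, rad: 0 = off (dot end up, tilted 0.2 rad), 0.4 = on (dot end fully down, tilted 0.2 rad the other way). No spring: it stays where it is left; 2 to 5 N near the dot moves it
- dot_yellow (a point): the white dot (16 mm across) on top of the yellow rocker, 22 mm from its pivot: the place to press. 39 mm above the table when off, 31 mm when on; it moves with the rocker
- switch_blue: blue switch (tablet charger): a loose white housing 92 x 60 x 22 mm (x, y, z), 0.3 to 0.5 kg, standing on rubber feet, with one blue rocker 60 x 40 x 8 mm on top. Origin: centre of the underside, on the table; x runs along the housing and the rocker, z up. The rocker pivots about a line along y, 31 mm above the table over the origin; its white dot is at the -x end
- rocker_blue (a joint): blue rocker, rad: 0 = off (dot end up, tilted 0.2 rad), 0.4 = on (dot end fully down, tilted 0.2 rad the other way). No spring: it stays where it is left; 2 to 5 N near the dot moves it
- dot_blue (a point): the white dot (16 mm across) on top of the blue rocker, 22 mm from its pivot: the place to press. 39 mm above the table when off, 31 mm when on; it moves with the rocker
- switch_green: green switch (speaker): a loose white housing 92 x 60 x 22 mm (x, y, z), 0.3 to 0.5 kg, standing on rubber feet, with one green rocker 60 x 40 x 8 mm on top. Origin: centre of the underside, on the table; x runs along the housing and the rocker, z up. The rocker pivots about a line along y, 31 mm above the table over the origin; its white dot is at the -x end
- rocker_green (a joint): green rocker, rad: 0 = off (dot end up, tilted 0.2 rad), 0.4 = on (dot end fully down, tilted 0.2 rad the other way). No spring: it stays where it is left; 2 to 5 N near the dot moves it
- dot_green (a point): the white dot (16 mm across) on top of the green rocker, 22 mm from its pivot: the place to press. 39 mm above the table when off, 31 mm when on; it moves with the rocker
- glue_stick: bystander: upright orange glue stick with white cap, 29 mm across, 75 mm tall; origin at the centre of its underside
- eraser: bystander: blue and white eraser, 44 x 22 x 12 mm; origin at its underside
- sharpener: bystander: clear pencil sharpener with red top, 34 x 26 x 32 mm; origin at its underside
- stapler: bystander: red and black stapler, 130 mm long (its x), 34 mm wide, 54 mm tall; origin at its underside
- ruler: bystander: wooden ruler lying flat, 300 mm (its x) x 32 x 5 mm; origin at its underside
- mug: bystander: blue ceramic mug, 80 mm across, 90 mm tall, handle at its +y; origin at its underside
Mind the look-alikes: they are no part of the job. Leave any purple look-alike of the switch_red alone.

How it is judged:
On the way, in this order (a step that is already met when the one before it is completed fails the run):
1. the red rocker is pressed fully down at its dot end by the fingers (value of joint rocker_red above 0.32 rad and contact force between the fingers and switch_red above 0.3 N), for 0.05 s.
2. the yellow rocker is pressed fully down at its dot end by the fingers (value of joint rocker_yellow above 0.32 rad and contact force between the fingers and switch_yellow above 0.3 N), for 0.05 s.
3. the blue rocker is pressed fully down at its dot end by the fingers (value of joint rocker_blue above 0.32 rad and contact force between the fingers and switch_blue above 0.3 N), for 0.05 s.
At the end, for the whole second after the job is handed in: The red, yellow and blue rockers are on (above 0.32 of 0.40 rad) and the green one is off (below 0.2 rad); every switch stands at rest on the table within 25 mm of where it started, and the bystanders are within 25 mm of where they started (value of joint each of rocker_red, rocker_yellow, rocker_blue above 0.32 rad and value of joint rocker_green below 0.2 rad and distance of each of switch_red, switch_yellow, switch_blue, switch_green, glue_stick, eraser, sharpener, stapler, ruler, mug from where it was at the start of the episode below 0.025 m and height (world z) of each of switch_red, switch_yellow, switch_blue, switch_green below 0.008 m and linear speed of each of switch_red, switch_yellow, switch_blue, switch_green below 0.02 m/s); the robot touches nothing.
It fails at once if the yellow is switched on before the red is on, or the blue before the yellow is on ((value of joint rocker_yellow above 0.2 rad and value of joint rocker_red below 0.32 rad) or (value of joint rocker_blue above 0.2 rad and value of joint rocker_yellow below 0.32 rad)).
It fails at once if the green switch is pressed on (value of joint rocker_green above 0.2 rad).
It fails at once if a switch is lifted (8 mm) (height (world z) of any of switch_red, switch_yellow, switch_blue, switch_green above 0.008 m).
It fails at once if a switch is shoved more than 25 mm (distance of any of switch_red, switch_yellow, switch_blue, switch_green from where it was at the start of the episode above 0.025 m).
It fails at once if another thing is moved more than 25 mm or tipped over (distance of any of glue_stick, eraser, sharpener, stapler, ruler, mug from where it was at the start of the episode above 0.025 m or angle between any of glue_stick, eraser, sharpener, stapler, ruler, mug's own z axis and vertical above 0.5 rad).
It also fails if it takes over 48 s, if anything falls off the work surface, if the arm or the gripper's body presses on something with over 40 N, if the wrist force passes 120 N, or if a joint passes its speed limit or range.

## Robot

A 6-joint arm with a two-finger parallel gripper is mounted at the origin on the work surface. World frame = base frame: x ahead of the robot, y to its left, z up, the work surface at z = 0. Lengths are in m, angles in rad, forces in N, time in s.
With the tool pointing down it reaches from about 0.425 to 1.125 m from the base axis. Payload 14.9 kg.
Tool frame: the origin (TCP) lies midway between the tips of the shut fingers; the grasp point (between the pads) lies 19 mm behind it; z points along the fingers, y is the line along which they close (so a half turn about z gives the same grasp; the last joint's range is limited). The gripper opens to 91 mm and grips with 3 to 60 N. Pads are 32 mm wide; open, the fingers measure 118 mm over their backs; the gripper's body (76 mm by 178 mm) begins 60 mm behind the grasp point.
Start: joints at [1.147, 0.379, 1.734, -0, 1.028, -0.033], TCP at [0.267, 0.647, 0.214] pointing down, gripper open.
Joint ranges: [-2.77, 2.77], [-0.74, 2.19], [0, 2.66], [-1.06, 4.2], [0.31, 2.87], [-3.08, 3.08]. Speed limits (rad/s): [1.89, 1.89, 2.39, 3.14, 3.14, 3.14].

## Interface

Orientations are given as a rotation vector (axis times angle).
In Python, from station import status, snapshot, camera_model, robot gives the robot as it stands.
- The arm moves only by the tool apply_moves, never from a script. Its argument "commands" is a list of rows, each a list of 5 numbers: the opening, from 0 (shut) to 1 (fully open), then the shift along the world's x, y, z in cm, then the turn about the world's z in rad. In form: [[claw, dx, dy, dz, turn], ...]. A call has 1 to 12 rows; each row is the pose to reach, as a shift and turn from the pose commanded when the call began; what a row does not reach only later rows make up. A row lasts 1/8 s, in which the tool goes at most 62.5 mm and 10.7 degrees, less where a joint would pass 70% of its speed; a pose out of reach is approached as far as the arm can. A call with a gripper value outside its range is refused whole. The fingers move at their own pace and stop on an object; "grip_force" is the grip in N (left out, the last holds). Time passes only in rows, so rows that repeat a pose let the fingers close. It gives the time, the measured TCP pose, the force, the opening and the grip force at its end, in the units of the state.
- status.state(): the state, without advancing time (a new reading comes with each control period).
- snapshot(name): name is "side" or "top" or "wrist"; returns the picture (420x560x3 uint8, red, green, blue); there is no depth.
- camera_model(name): a dict with "intrinsics" (3x3 intrinsics, pixels), "D" ([k1, k2, p1, p2, k3] as OpenCV has them; the pictures are not rectified), "world_from_camera" (4x4, takes a point from camera to world coordinates); the wrist camera has in their place "tool_from_camera" (4x4, takes a point from camera to tool coordinates, whose origin is the TCP and whose axes are the flange's). Camera axes: x right, y down, z forward; pixel columns grow to the right and rows downward; lengths in m; the calibration is good to about 2 mm. A picture is of the moment at which its call begins: read the wrist's pose just before it. camera_model takes no time and is no camera call.
- robot.finish_job(): hands the job in; it is judged then, once.
The state is a dict: "time_s": time; "joints": joint angles; "qvel": joint speeds; "tau": joint torques, N m; "tool_pos": TCP position; "tool_rot": TCP orientation; "contact_force": force on the tool from outside, world axes, zero at the start; "torque": the same for the moment, N m; "finger_gap": opening from 0.0 (shut) to 1.0 (fully open); "finger_force": force on a finger pad.
Only numpy, scipy, OpenCV 4.12 (cv2) and the standard library are available. Lean on these libraries where they do the work, as an engineer would, in place of code of your own. Each camera call takes 0.05 s, during which the arm holds its last target. There are 200 camera calls.

## Working session

There is one attempt and no reset: what is moved stays moved. The work goes in short steps, Python scripts to look and compute and a tool call to move; the robot and the scene stay as the last step left them, time stands still between calls to the robot, and variables do not carry over. Pictures are saved under pics/ and viewed, at most 10 in all, crops included, and the job is handed in when it is done.

Besides the shell and the picture viewer there is one more tool, called after ">>>" as name(argument=value, ...), one argument or row to a line, values as JSON. apply_moves: Moves the arm, as the interface text tells. Its arguments: {"type":"object","properties":{"commands":{"type":"array"},"grip_force":{"type":"number"}},"required":["commands"]}

```bash
mkdir -p pics
python3 - <<'E'
from station import status, snapshot, camera_model, robot
import cv2,numpy as np
for n in("top","side"):
    cv2.imwrite(f"pics/{n}0.png",snapshot(n)[...,::-1])
    m=camera_model(n);print(n,np.round(m["world_from_camera"],3).tolist(),np.round(m["intrinsics"],1).tolist())
s=status.state();print(s["time_s"],s["tool_pos"],s["tool_rot"],s["finger_gap"])
E
```

```text
top [[0.03, -0.994, 0.102, 0.393], [-1.0, -0.029, 0.011, -0.01], [-0.008, -0.102, -0.995, 1.136], [0.0, 0.0, 0.0, 1.0]] [[450.8, 0.0, 275.0], [0.0, 450.8, 211.4], [0.0, 0.0, 1.0]]
side [[0.791, -0.392, 0.47, -0.063], [-0.612, -0.512, 0.602, -0.723], [0.005, -0.764, -0.645, 0.815], [0.0, 0.0, 0.0, 1.0]] [[503.2, 0.0, 274.7], [0.0, 503.2, 212.7], [0.0, 0.0, 1.0]]
0.1 [0.26650429 0.64690295 0.21335424] [-6.09921356e-01 -3.08157608e+00  1.48914098e-03] 1.0030886046402443
```

View pics/top0.png

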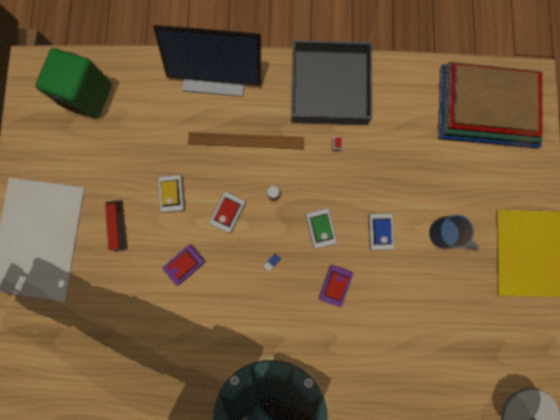

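View pics/side0.png

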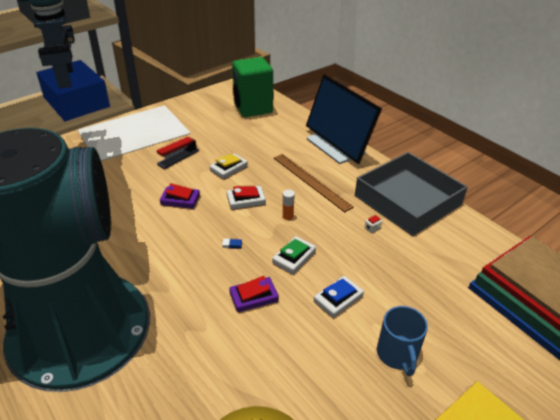

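Candidates in the top view: the red switch with a white housing at (228,212), purple look-alikes with red rockers at (184,264) and (336,285), yellow at (171,193), green at (321,229) and blue at (382,231). I choose the white-housed ones and will check them in a close crop.

```bash
cat > h.py <<'E'
import cv2,numpy as np
from station import status, snapshot, camera_model, robot
def ray(n,px):
    m=camera_model(n);K=np.array(m["intrinsics"]);T=np.array(m["world_from_camera"])
    u=cv2.undistortPoints(np.array(px,float).reshape(-1,1,2),K,np.array(m["D"]))[:,0]
    return T[:3,3],np.c_[u,np.ones(len(u))]@T[:3,:3].T
def onz(n,px,z):
    o,d=ray(n,px);return o+d*((z-o[2])/d[:,2])[:,None]
E
python3 - <<'E'
from h import *
im=cv2.imread("pics/top0.png")
t=[cv2.resize(im[y-24:y+24,x-32:x+32],(384,288),interpolation=cv2.INTER_CUBIC) for x,y in((228,212),(171,193),(382,231),(321,229))]
cv2.imwrite("pics/c.png",np.vstack([np.hstack(t[:2]),np.hstack(t[2:])]))
hsv=cv2.cvtColor(im,cv2.COLOR_BGR2HSV)
for nm,(x,y) in dict(red=(228,212),yel=(171,193),blu=(382,231),grn=(321,229)).items():
    w=hsv[y-24:y+24,x-32:x+32]
    h=w[...,0].astype(int)
    R={'red':(abs((h+90)%180-90)<6)&(w[...,1]>150),'yel':(abs(h-26)<5)&(w[...,1]>190),'blu':(abs(h-115)<14)&(w[...,1]>120),'grn':(abs(h-62)<20)&(w[...,1]>120)}[nm]
    n,l,st,c=cv2.connectedComponentsWithStats(R.astype(np.uint8));i=1+np.argmax(st[1:,4])
    H=((w[...,1]<60)&(w[...,2]>90)).astype(np.uint8)
    ct,_=cv2.findContours(H|(l==i).astype(np.uint8),0,2)
    k=max(ct,key=cv2.contourArea); r=cv2.minAreaRect(k)
    P=onz("top",cv2.boxPoints(r)+[x-32,y-24],.022)
    C=P.mean(0); print(nm,"n",st[i,4],"rect",np.round(r[0]+np.array([x-32,y-24]),1),"c",C.round(4),"sides",np.linalg.norm(P[1]-P[0]).round(3),np.linalg.norm(P[2]-P[1]).round(3),"ang of edges",[round(float(np.degrees(np.arctan2(*(P[j+1]-P[j])[[1,0]]))),1) for j in(0,1)])
E
```

```text
red n 305 rect [227. 212.] c [0.5018 0.1218 0.022 ] sides 0.089 0.059 ang of edges [-24.2, -115.0]
yel n 248 rect [170.6 193.1] c [0.5454 0.2659 0.022 ] sides 0.06 0.091 ang of edges [-84.1, -172.6]
blu n 295 rect [381.  231.5] c [ 0.4643 -0.2618  0.022 ] sides 0.06 0.087 ang of edges [-88.4, -179.7]
grn n 258 rect [320.9 228. ] c [ 0.4687 -0.1123  0.022 ] sides 0.059 0.09 ang of edges [-74.3, -164.9]
```

View pics/c.png

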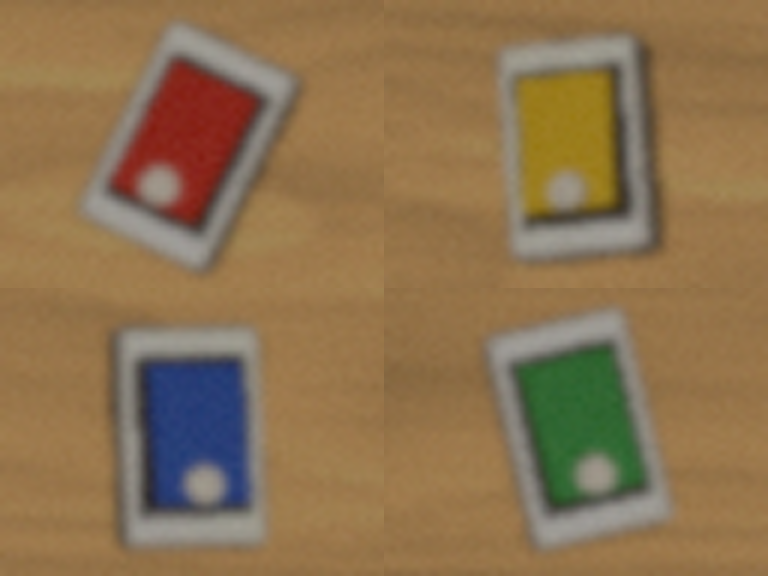

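The crop shows white housings with red, yellow, blue and green rockers. All dots are at the robot-side (image-lower) end: red at about (222,219), yellow (169,201), blue (384,240). The fitted sides of about 90 x 60 mm match the sizes given.

Run:
```python
from h import *
D=onz("top",[[222,219],[169,200.4],[383.7,239.7]],.039)
C=np.array([[.5018,.1218],[.5454,.2659],[.4643,-.2618]]);a=np.radians([-24.6,6.7,.9])
T0=status.state()["tool_pos"][:2]
m=camera_model("side");W=np.linalg.inv(m["world_from_camera"])
im=cv2.imread("pics/side0.png")
for n,d,c,t in zip("ryb",D,C,a):
    e=c-.022*np.array([np.cos(t),np.sin(t)]); g=c-.025*np.array([np.cos(t),np.sin(t)])
    print(n,"seen",d.round(4),"fromhousing",e.round(4),"r",np.hypot(*d[:2]).round(3))
    p=cv2.projectPoints(np.array([[*((d[:2]+e)/2),.039]]),cv2.Rodrigues(W[:3,:3])[0],W[:3,3],np.array(m["intrinsics"]),np.array(m["D"]))[0][0,0]
    cv2.circle(im,tuple(np.round(p).astype(int)),1,(255,0,255),-1)
cv2.imwrite("pics/s1.png",cv2.resize(im[120:330,140:380],(686,600),interpolation=cv2.INTER_CUBIC))
```

```text
r seen [0.4824 0.1313 0.039 ] fromhousing [0.4818 0.131 ] r 0.5
y seen [0.5246 0.2646 0.039 ] fromhousing [0.5236 0.2633] r 0.588
b seen [ 0.4432 -0.2647  0.039 ] fromhousing [ 0.4423 -0.2621] r 0.516
```

View pics/s1.png

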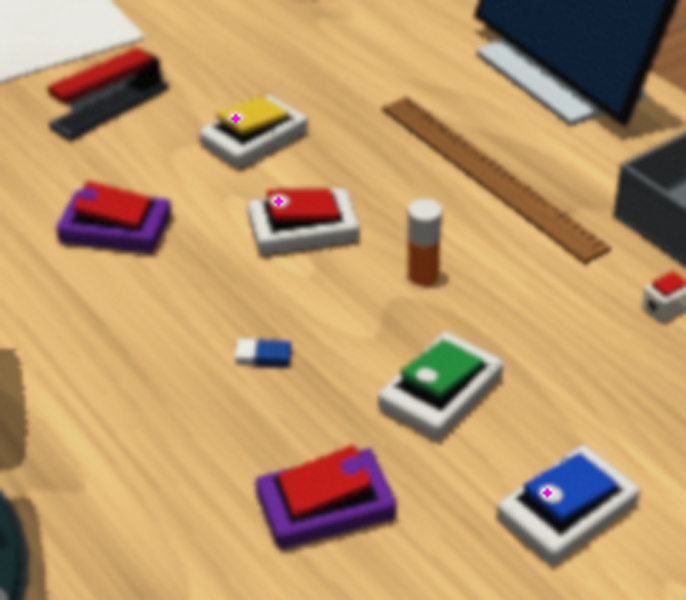

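The projected marks (magenta) land on all three dots in the side view, so the positions are confirmed. I move over the red dot with the fingers shut.

>>> apply_moves(
  commands=[
    [0,2.1,-5.1,0,-0.15],
    [0,4.3,-10.3,0,-0.3],
    [0,6.4,-15.4,0,-0.45],
    [0,8.5,-20.6,0,-0.6],
    [0,10.7,-25.7,0,-0.75],
    [0,12.8,-30.8,0,-0.9],
    [0,14.9,-36,0,-1.05],
    [0,17,-41.1,0,-1.2],
    [0,19.2,-46.3,0,-1.35],
    [0,21.3,-51.4,0,-1.5],
    [0,21.3,-51.4,-5,-1.57],
    [0,21.3,-51.4,-10,-1.57],
  ],
  grip_force=20,
)

```text
time_s: 1.6
tool_pos: [0.4802, 0.1325, 0.1131]
tool_rot: [2.612, 1.745, 0.002]
contact_force: [1.2, -0.2, -0.4]
finger_gap: 0.005
finger_force: 0.0
```

>>> apply_moves(
  commands=[
    [0,0,0,-2,0],
    [0,0,0,-4,0],
    [0,0,0,-5,0],
    [0,0,0,-5,0],
    [0,0,0,-5,0],
  ],
)

```text
time_s: 2.22
tool_pos: [0.4801, 0.1333, 0.0646]
tool_rot: [2.61, 1.749, 0.001]
contact_force: [-0.3, -1.1, -0.7]
finger_gap: 0.004
finger_force: 0.0
```

Run:
```python
from h import *
a=snapshot("side")[...,::-1][130:250,180:320];b=snapshot("wrist")[...,::-1]
cv2.imwrite("pics/s2.png",np.hstack([cv2.resize(a,(400,343)),cv2.resize(b,(400,300))[:,:,:] if 0 else cv2.resize(b,(400,343))]))
```

```text
(no output)
```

View pics/s2.png

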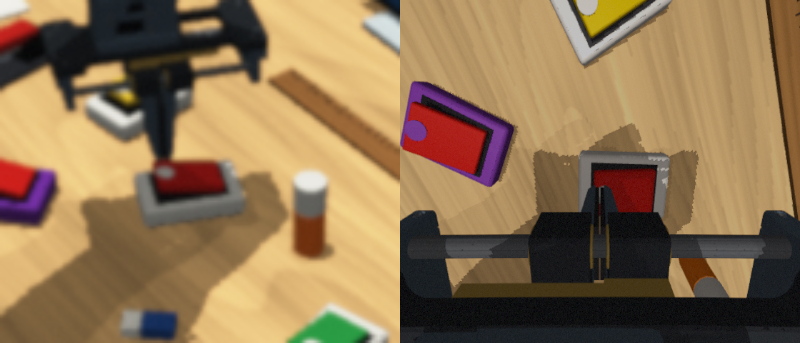

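The side view shows the shut fingertips just above the red dot, and they are thin along the rocker. Now I press.

>>> apply_moves(
  commands=[
    [0,0,0,-1.2,0],
    [0,0,0,-2.2,0],
    [0,0,0,-2.6,0],
    [0,0,0,-3.0,0],
    [0,0,0,-3.3,0],
    [0,0,0,-3.5,0],
    [0,0,0,-3.5,0],
    [0,0,0,-3.5,0],
  ],
)

```text
time_s: 3.32
tool_pos: [0.4796, 0.1333, 0.0304]
tool_rot: [-2.61, -1.749, 0.001]
contact_force: [-16.3, -0.7, 42.9]
finger_gap: 0.002
finger_force: 22.7
```

Firm stop at 30 mm, so the rocker is fully down. Lift straight up and go above yellow.

>>> apply_moves(
  commands=[
    [0,0,0,2,0],
    [0,0,0,6,0],
    [0,1,3.2,7,0.12],
    [0,2,6.5,7,0.25],
    [0,3,9.8,7,0.38],
    [0,4.1,13.1,7,0.5],
    [0,4.1,13.1,5,0.5],
    [0,4.1,13.1,3.5,0.5],
    [0,4.1,13.1,3.5,0.5],
    [0,4.1,13.1,3.5,0.5],
  ],
)

```text
time_s: 4.58
tool_pos: [0.5206, 0.2636, 0.064]
tool_rot: [-2.097, -2.339, 0.0]
contact_force: [-0.6, -0.2, -0.0]
finger_gap: 0.003
finger_force: 0.0
```

Run:
```python
from h import *
a=snapshot("side")[...,::-1][120:240,160:320];b=snapshot("wrist")[...,::-1]
cv2.imwrite("pics/s3.png",np.hstack([cv2.resize(a,(400,300)),cv2.resize(b,(400,300))]))
```

```text
(no output)
```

View pics/s3.png

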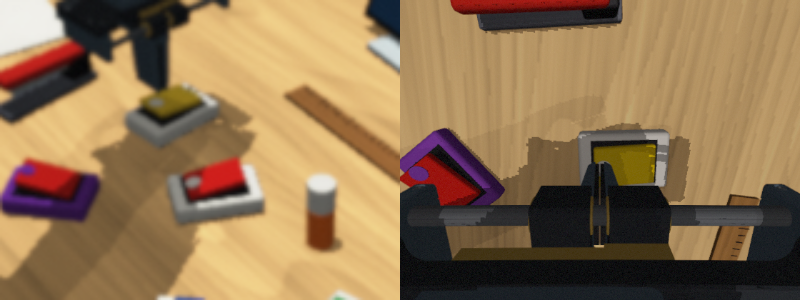

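The red rocker now has its dot end down, and the fingers are over the yellow dot. Press yellow.

>>> apply_moves(
  commands=[
    [0,0,0,-1.2,0],
    [0,0,0,-2.2,0],
    [0,0,0,-2.6,0],
    [0,0,0,-3.0,0],
    [0,0,0,-3.3,0],
    [0,0,0,-3.4,0],
    [0,0,0,-3.4,0],
    [0,0,0,-3.4,0],
  ],
)

```text
time_s: 5.68
tool_pos: [0.5205, 0.2643, 0.0308]
tool_rot: [-2.096, -2.34, 0.001]
contact_force: [-8.8, -3.7, 21.1]
finger_gap: 0.008
finger_force: 11.3
```

>>> apply_moves(
  commands=[
    [0,0,0,3,0],
    [0,0,0,9,0],
    [0,-0.9,-5.9,10,0],
    [0,-1.8,-11.7,10,0],
    [0,-2.7,-17.6,10,-0.05],
    [0,-3.6,-23.4,10,-0.1],
    [0,-4.4,-29.3,10,-0.1],
    [0,-5.3,-35.1,10,-0.1],
    [0,-6.2,-41,10,-0.1],
    [0,-7.1,-46.9,10,-0.1],
    [0,-8,-52.7,10,-0.1],
    [0,-8,-52.7,8,-0.1],
  ],
)

```text
time_s: 7.18
tool_pos: [0.4413, -0.2669, 0.1111]
tool_rot: [2.212, 2.225, 0.001]
contact_force: [0.9, 0.3, -0.2]
finger_gap: 0.008
finger_force: 0.0
```

>>> apply_moves(
  commands=[
    [0,0,0,-2.5,0],
    [0,0,0,-4.5,0],
    [0,0,0,-4.5,0],
    [0,0,0,-4.5,0],
  ],
)

```text
time_s: 7.68
tool_pos: [0.4411, -0.263, 0.0656]
tool_rot: [2.21, 2.232, 0.0]
contact_force: [0.6, -0.1, -0.2]
finger_gap: 0.002
finger_force: 0.0
```

Run:
```python
from h import *
s=snapshot("side")[...,::-1]
a=s[240:345,240:380];b=s[120:225,180:320]
cv2.imwrite("pics/s4.png",np.hstack([cv2.resize(a,(400,300)),cv2.resize(b,(400,300))]))
```

```text
(no output)
```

View pics/s4.png

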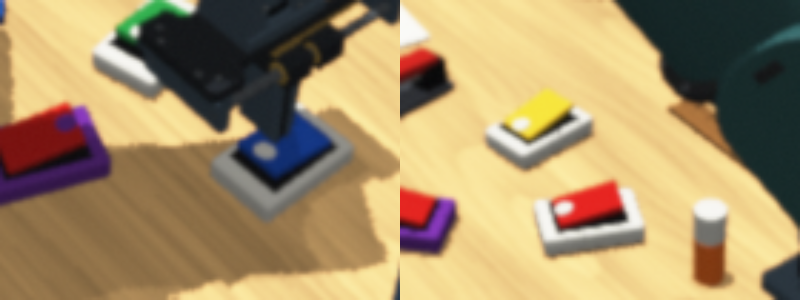

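Yellow and red are on, with their dot ends low. The fingers hang about 30 mm above the blue dot, and the offset in this oblique view fits that height. Press blue.

>>> apply_moves(
  commands=[
    [0,0,0,-1.2,0],
    [0,0,0,-2.2,0],
    [0,0,0,-2.6,0],
    [0,0,0,-3.0,0],
    [0,0,0,-3.3,0],
    [0,0,0,-3.5,0],
    [0,0,0,-3.5,0],
    [0,0,0,-3.5,0],
  ],
)

```text
time_s: 8.72
tool_pos: [0.4406, -0.2628, 0.0309]
tool_rot: [-2.21, -2.232, 0.0]
contact_force: [-11.3, 4.4, 28.7]
finger_gap: 0.003
finger_force: 14.9
```

>>> apply_moves(
  commands=[
    [0,0,0,2,0],
    [0,0,0,6,0],
    [0,0,0,12,0],
    [0,0,0,16,0],
    [0,2,-5,18,0],
    [0,4,-10,18,0],
    [0,6,-15,18,0],
    [0,6,-15,18,0],
    [0,6,-15,18,0],
  ],
)

```text
time_s: 9.85
tool_pos: [0.5003, -0.4123, 0.2094]
tool_rot: [-2.21, -2.232, -0.0]
contact_force: [-0.5, -0.8, 0.2]
finger_gap: 0.005
finger_force: 0.0
```

Run:
```python
from h import *
s=snapshot("side")[...,::-1]
cv2.imwrite("pics/s5.png",cv2.resize(s[120:345,130:430],(800,600)))
```

```text
(no output)
```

View pics/s5.png

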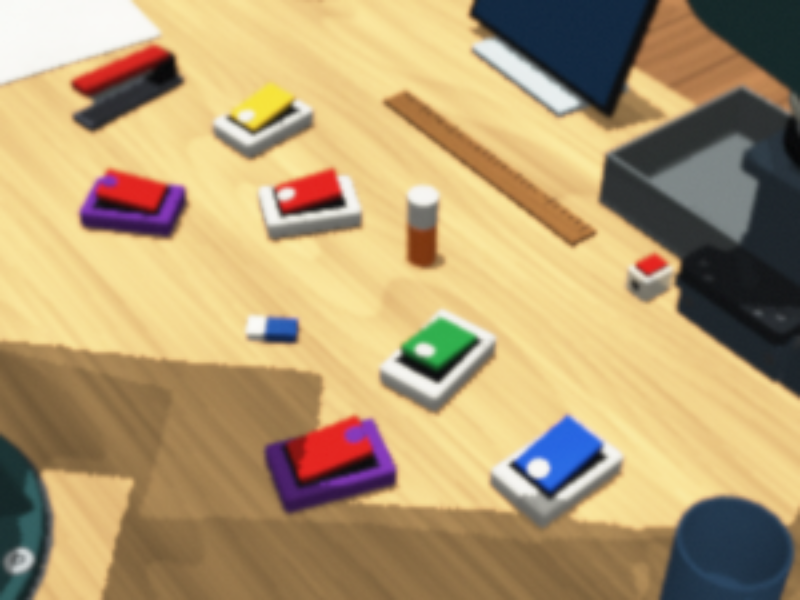

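Red, yellow and blue are dot-down and green is still off. Nothing else has moved and the arm is clear.

```bash
python3 -c "
from station import robot
print(robot.finish_job())"
```

```text
the job is handed in; nothing more can be done
None
```

I pressed the red, yellow and blue switches on in that order and left green off; the last picture shows nothing else moved, and the job is handed in, though the hand-in gave no verdict.

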